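# Hang the wash basket to drain

### The job

The basket of freshly washed bushes has to drain. Swing the stand's hook arm round so that its hook is over the middle of the drip pan, and hang the basket on the hook by the raised kink in the middle of its wire bail, so that it hangs still and free above the pan. Keep the basket upright all the time so that nothing falls out, and leave the bottle, the spanner and the tin where they are.

Things in the scene. Friction and masses are not known exactly. Their poses are not given: they have to be found in the camera images.
- stand: drain stand, fixed to the bench: round dark steel foot 110 mm across and 14 mm high, upright steel post 26 mm across to z = 214 mm, arm on top. Origin: on the post's axis at bench level
- swing_arm (a joint): hinge of the stand's level swing arm about the post, rad; stiff (about 0.6 N m), stays where left; stops at -0.9 and 1.5. At 0 the arm points along the stand's own -x; growing values turn it anticlockwise seen from above. The arm is a round steel bar 10 mm thick, axis 228 mm above the bench; hub 36 mm across, top at z = 241 mm
- hub_axis (a point): point on the arm's hinge axis at the height of the arm's bar (z = 228 mm); turns with the arm, whose bar runs along its own -x
- bar_mid (a point): point on the axis of the arm's bar, 150 mm from the hinge axis; a good place to pinch the bar from above
- hook_seat (a point): lowest place of the hook at the arm's end, on the upper surface of its 10 mm bar, 218 mm from the hinge axis, z = 215 mm: here the bail comes to rest. Own -x points outward along the arm. The bar is level up to 200 mm from the hinge, slopes down to the seat and turns up again to the tip; lowest point of the hook z = 205 mm
- hook_tip (a point): top of the hook's upturned tip, 238 mm from the hinge axis, z = 243 mm. The bail must pass over it, coming from outside along the arm, with the basket's rim below the hook
- drip_pan: round black drip pan, fixed on the bench, 240 mm across the rim, 32 mm high. Origin: centre of its underside
- basket: loose slotted steel basket, 100 mm (own x) by 150 mm (own y), rim 55 mm high, 0.26 kg, brass bushes fixed inside. Rigid upright wire bail, 10 mm thick, in its own y-z plane: uprights at y = +-78 mm, level top bars with axis at height 125 mm, and between y = -17 and +17 mm a raised kink (inverted V), peak axis at 140 mm. Same after a half turn. Origin: centre of its underside
- bail_eye (a point): underside of the bail's kink at its peak, 135 mm above the basket's underside: to rest on the hook seat
- bail_left (a point): axis of the bail's level top bar at the basket's own y = +47 mm, height 125 mm: place to grip across the bar from above, leaving the kink free for the hook
- bail_right (a point): the same at the basket's own y = -47 mm
- spray_bottle: white bottle with black cap, 68 mm across, 170 mm high; leave alone. Origin: centre of its underside
- spanner: steel spanner lying flat, 170 mm long along its own x; leave alone. Origin: under its middle
- grease_tin: round tin, 72 mm across, 70 mm high; leave alone. Origin: centre of its underside
Mind the look-alikes: they are no part of the job. What is shaped like the basket but orange or pink is not meant.

How it is judged:
By the outcome, as a careful person would: the job done as asked, in the order asked, and still so for the second after the job is handed in, with the robot touching nothing.
It also fails if it takes over 72 s, if anything falls off the work surface, if the arm or the gripper's body presses on something with over 40 N, if the wrist force passes 120 N, or if a joint passes its speed limit or range.

### The arm

A 6-joint arm with a two-finger parallel gripper is mounted at the origin on the work surface. World frame = base frame: x ahead of the robot, y to its left, z up, the work surface at z = 0. Lengths are in mm, angles in rad, forces in N, time in s.
With the tool pointing down it reaches from about 250 to 775 mm from the base axis. Payload 8.9 kg.
Tool frame: the origin (TCP) lies at the very end of the fingers, on their centre line; the grasp point (between the pads) lies 19 mm behind it; z points along the fingers, y is the line along which they close (so a half turn about z gives the same grasp; the last joint's range is limited). The gripper opens to 85 mm and grips with 20 to 120 N. Pads are 22 mm wide; open, the fingers measure 114 mm over their backs; the gripper's body (76 mm by 85 mm) begins 54 mm behind the grasp point. The pads swing forward as they close: fully open they stand 13 mm farther back than shut.
Start: joints at [-1.26, 0.291, -0.153, 1.127, 0, 1.431], TCP at [228.264, -472.778, 231.305] pointing down, gripper open.
Joint ranges: [-2.52, 2.52], [-0.91, 1.74], [-1.3, 1.37], [-1.96, 2.02], [-1.52, 1.47], [-3.14, 3.14]. Speed limits (rad/s): [2.22, 2.22, 2.79, 3.14, 3.14, 3.14].

### API

Orientations are given as a rotation vector (axis times angle).
In Python, from plant import get_state, vision, order gives the robot as it stands.
- The arm moves only by the tool jog_arm, never from a script. Its argument "increments" is a list of rows, each a list of 7 numbers: the shift along the tool's x, y, z in units of 0.3 m (1.0 is 0.3 m), then the turn, a rotation vector about the tool's x, y, z in units of 30 degrees (1.0 is 30 degrees), then the opening, from 0 (shut) to 1 (fully open). In form: [[tx, ty, tz, ax, ay, az, hand], ...]. A call has 1 to 5 rows; each row is the pose to reach, as a shift and turn from the pose commanded when the call began, along the tool's axes at that moment; what a row does not reach only later rows make up. A row lasts 1/8 s, in which the tool goes at most 62.5 mm and 10.7 degrees, less where a joint would pass 70% of its speed; a pose out of reach is approached as far as the arm can. A call with a number of a shift or a turn outside -1 to 1 is refused whole. A call with a gripper value outside its range is refused whole. The fingers move at their own pace and stop on an object; the grip force is fixed at half the most. Time passes only in rows, so rows that repeat a pose let the fingers close. It gives the time, the measured TCP pose, the force, the opening and the grip force at its end, in the units of the state.
- get_state(): the state, without advancing time (a new reading comes with each control period).
- vision.read_camera(name): name is "scene" or "top" or "wrist"; returns the picture (400x640x3 uint8, red, green, blue); there is no depth.
- vision.camera_info(name): a dict with "fx", "fy", "cx", "cy" (pixels), "world_to_cam" (4x4, takes a point from world to camera coordinates); the wrist camera has in their place "hand_eye" (4x4, takes a point from camera to tool coordinates, whose origin is the TCP and whose axes are the flange's). Camera axes: x right, y down, z forward; pixel columns grow to the right and rows downward; lengths in mm; the calibration is good to about 2 mm. The wrist camera is an equidistant fisheye: a pixel r from the principal point sees the ray r / f radians off the axis. A picture is of the moment at which its call begins: read the wrist's pose just before it. camera_info takes no time and is no camera call.
- order.finish_job(): hands the job in; it is judged then, once.
Trained networks look in the newest picture that a camera, given by its name, has taken for a name from the list of things; names that differ only in an ending like _2 or _b are one class to them, and where a whole thing is asked for, a point or a joint stands for the part that bears it (a point fixed in the world has none). Each returns a list of dicts, best first, with "confidence" (0 to 1); they miss things now and then, are a little off and sometimes report something else, mostly with a low value. They report only what shows in the picture. A call takes as long as a camera call. They do not tell look-alikes from the thing itself.
- vision.masks_of(camera, name): "mask" (400x640 bool, what is visible of it) and "rect" ([left, top, right, bottom] in pixels, round what is visible of it).
- vision.place_of(camera, name): "centre" ([column, row] in pixels: a listed point, or the origin of a listed thing).
The state is a dict: "time_s": time; "joints": joint angles; "qd": joint speeds; "tau": joint torques, N m; "ee_pos": TCP position; "tool_rot": TCP orientation; "force": force on the tool from outside, world axes, zero at the start; "ft_torque": the same for the moment, N m; "grip_width": finger opening in mm; "grip_force": force on a finger pad.
Only numpy, scipy, OpenCV 4.12 (cv2) and the standard library are available. Lean on these libraries where they do the work, as an engineer would, in place of code of your own. Each camera call takes 0.05 s, during which the arm holds its last target. There are 200 camera calls.

## Working session

There is one attempt and no reset: what is moved stays moved. The work goes in short steps, Python scripts to look and compute and a tool call to move; the robot and the scene stay as the last step left them, time stands still between calls to the robot, and variables do not carry over. Pictures are saved under pics/ and viewed, at most 10 in all, crops included, and the job is handed in when it is done.

Besides the shell and the picture viewer there is one more tool, called after ">>>" as a command line: name --pt "numbers of a row" for each row, then --argument value for the rest. jog_arm: Moves the arm, as the interface text tells. Its arguments: {"type":"object","properties":{"increments":{"type":"array","items":{"type":"array","items":{"type":"number"}}}},"required":["increments"]}

```bash
mkdir -p pics; cat > h.py <<'E'
import numpy as np,cv2
from plant import get_state,vision,order
from scipy.spatial.transform import Rotation as R
def ray(cam,px):
    i=vision.camera_info(cam);u=(px[0]-i['cx'])/i['fx'];v=(px[1]-i['cy'])/i['fy']
    if 'hand_eye' in i:
        s=get_state();r=np.hypot(u,v);d=np.array([u/r*np.sin(r),v/r*np.sin(r),np.cos(r)]) if r>0 else np.array([0,0,1.])
        T=np.eye(4);T[:3,:3]=R.from_rotvec(s['tool_rot']).as_matrix();T[:3,3]=s['ee_pos'];T=T@np.array(i['hand_eye'])
    else:
        d=np.array([u,v,1.]);T=np.linalg.inv(np.array(i['world_to_cam']))
    d=T[:3,:3]@d;return T[:3,3],d/np.linalg.norm(d)
def tri(rays):
    A=np.zeros((3,3));b=np.zeros(3)
    for o,d in rays:
        P=np.eye(3)-np.outer(d,d);A+=P;b+=P@o
    x=np.linalg.solve(A,b);return x,[float(np.linalg.norm((np.eye(3)-np.outer(d,d))@(x-o))) for o,d in rays]
def atz(r,z): o,d=r;return o+d*(z-o[2])/d[2]
def save(cam,n,im=None):
    im=vision.read_camera(cam) if im is None else im
    cv2.imwrite('pics/'+n,im[:,:,::-1]);return im
E
python3 - <<'E'
from h import *
np.set_printoptions(precision=1,suppress=True)
s=get_state();print(s['time_s'],s['tool_rot'],s['ee_pos'])
a=save('scene','s0.png');b=save('top','t0.png')
cv2.imwrite('pics/both.png',cv2.resize(np.vstack([a,b]),(480,600))[:,:,::-1])
print({c:np.round(vision.camera_info(c).get('world_to_cam',0),2).tolist() for c in('scene','top')},vision.camera_info('wrist'))
for n in ['stand','hub_axis','bar_mid','hook_seat','hook_tip','drip_pan','basket','bail_eye','bail_left','bail_right','spray_bottle','spanner','grease_tin']:
    for c in('scene','top'):
        print(n,c,[(np.round(d['centre']).tolist(),round(d['confidence'],2)) for d in vision.place_of(c,n)])
print(get_state()['time_s'])
E
```

```text
0.0 [-3.1 -0.7  0. ] [ 228.1 -472.4  230.7]
{'scene': [[-0.85, 0.52, 0.01, 412.42], [0.45, 0.74, -0.5, -189.33], [-0.27, -0.42, -0.87, 1552.46], [0.0, 0.0, 0.0, 1.0]], 'top': [[0.01, -1.0, 0.02, 12.39], [-0.98, -0.02, -0.17, 494.48], [0.17, -0.02, -0.98, 1457.79], [0.0, 0.0, 0.0, 1.0]]} {'fx': 309.70691628693146, 'fy': 309.70691628693146, 'cx': 321.3769625385262, 'cy': 198.5924869971947, 'hand_eye': array([[  -0. ,   -1. ,   -0.3,   65.6],
       [   1. ,   -0. ,   -0. ,    0.8],
       [   0. ,   -0.3,    1. , -144.1],
       [   0. ,    0. ,    0. ,    1. ]])}
stand scene [([235.0, 215.0], 0.6)]
stand top [([350.0, 145.0], 0.64)]
hub_axis scene [([218.0, 173.0], 0.75)]
hub_axis top [([342.0, 199.0], 0.58), ([358.0, 127.0], 0.51), ([408.0, 158.0], 0.51)]
bar_mid scene [([221.0, 128.0], 0.81)]
bar_mid top [([392.0, 146.0], 0.51)]
hook_seat scene [([227.0, 110.0], 0.65)]
hook_seat top [([410.0, 155.0], 0.75)]
hook_tip scene [([225.0, 95.0], 0.61)]
hook_tip top [([417.0, 157.0], 0.73)]
drip_pan scene [([301.0, 190.0], 0.93), ([386.0, 250.0], 0.27)]
drip_pan top [([339.0, 198.0], 0.76)]
[... 604 characters left out ...]
02.0, 281.0], 0.83), ([462.0, 288.0], 0.57)]
bail_left top [([197.0, 236.0], 0.89), ([234.0, 260.0], 0.87), ([227.0, 200.0], 0.78), ([193.0, 168.0], 0.72)]
bail_right scene [([429.0, 210.0], 0.97), ([432.0, 358.0], 0.83), ([387.0, 249.0], 0.73), ([505.0, 298.0], 0.69), ([234.0, 215.0], 0.46)]
bail_right top [([250.0, 206.0], 0.88), ([260.0, 255.0], 0.87), ([178.0, 185.0], 0.82), ([178.0, 251.0], 0.78)]
spray_bottle scene [([288.0, 316.0], 0.96), ([241.0, 119.0], 0.69)]
spray_bottle top [([260.0, 141.0], 0.68), ([353.0, 126.0], 0.33)]
spanner scene [([288.0, 122.0], 0.54)]
spanner top [([396.0, 224.0], 0.46)]
grease_tin scene [([243.0, 120.0], 0.69)]
grease_tin top [([425.0, 193.0], 0.6)]
1.4
```

View pics/s0.png

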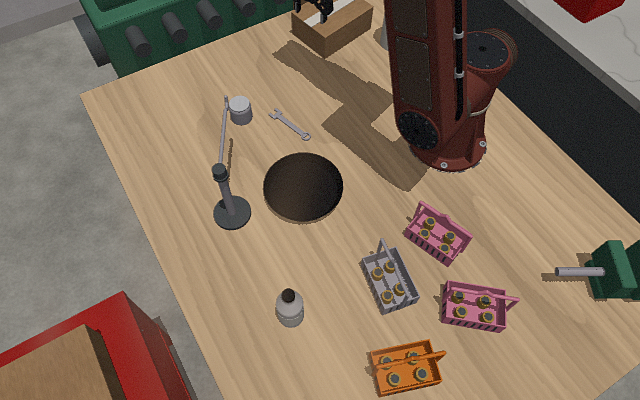

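View pics/t0.png

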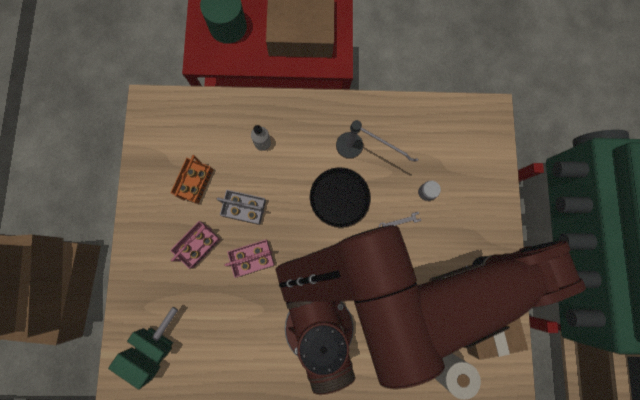

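The scene shows the stand at (232,212), with its arm pointing up the picture to the hook at (227,97). The pan is at (303,187), the tin at (240,110), the spanner at (290,124) and the bottle at (290,308). There are four basket-shaped things in scene/top pixels: grey (389,282)/(245,208), pink (437,238)/(252,259), pink (478,305)/(196,243) and orange (405,367)/(193,178). Only the grey steel one fits; I'll confirm it in a crop.

```bash
python3 - <<'E'
from h import *
np.set_printoptions(precision=1,suppress=True)
P=dict(foot=((235,215),(350,145)),seat=((227,110),(410,155)),tip=((225,95),(417,157)),barmid=((221,128),(392,146)),hub=((218,173),(358,127)),
pan=((301,190),(339,198)),bask=((389,282),(245,208)),eye=((396,267),(239,204)),bl=((402,281),(227,200)),br=((387,249),(250,206)),bott=((288,316),(260,141)))
for k,(a,b) in P.items():
    x,e=tri([ray('scene',a),ray('top',b)]);print(k,x,np.round(e[0],1))
for n,px in(('tin',(425,193)),('spanner',(396,224)),('foot',(350,145)),('pan',(339,198)),('bask',(245,208))): print(n,atz(ray('top',px),0))
def cr(f,x,y,h,k):
    return cv2.resize(cv2.imread(f)[y-h:y+h,x-h:x+h],(400,400),interpolation=cv2.INTER_CUBIC)
a=cr('pics/s0.png',389,275,50,0);b=cr('pics/t0.png',245,207,40,0)
cv2.imwrite('pics/crop.png',np.hstack([a,b]))
E
```

```text
foot [ 710.6 -114.5  -11.4] 6.5
seat [ 608.  -299.7  212.5] 6.6
tip [ 595.  -317.4  246.5] 2.3
barmid [ 645.1 -242.5  214.2] 1.4
hub [ 714.3 -123.5  204.6] 0.3
pan [495.6 -76.6  -4.8] 3.2
bask [443.7 297.5   1.9] 2.7
eye [442.6 300.8 116. ] 1.9
bl [455.2 341.8 127.9] 0.9
br [436.2 255.8 130.1] 1.7
bott [720.9 243.6   9.4] 4.2
tin [ 519.1 -418.1    0. ]
spanner [ 392.9 -298.9    0. ]
foot [ 712.  -117.8    0. ]
pan [492.5 -73.9   0. ]
bask [445.7 295.7   0. ]
```

View pics/crop.png

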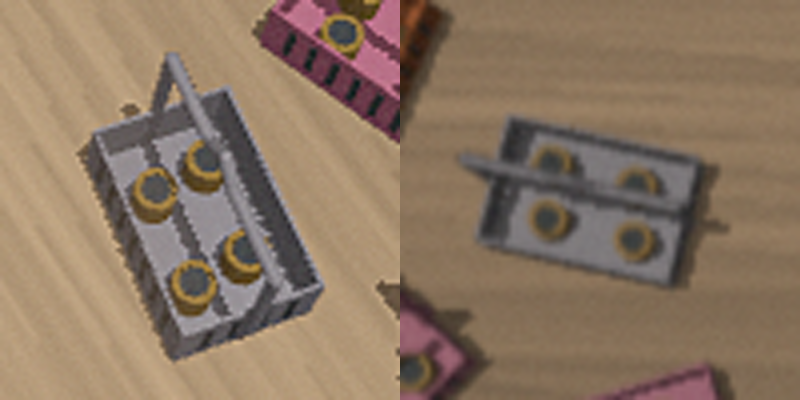

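The crop shows the grey steel basket with four brass bushes. Its bail runs along the long side, from about (465,160) to (690,205) in the right half. The geometry agrees with the text: foot to pan centre is 222 mm against 218, and the arm needs to turn about 71° clockwise. Next I'll move above the bar and look with the wrist camera.

```bash
cat >> h.py <<'E'
def goto(pos,yaw):
    """increments to TCP pos, tool down, tool x axis at world angle yaw (deg) (mod 180 nearest)"""
    s=get_state();M=R.from_rotvec(s['tool_rot']);p=np.array(s['ee_pos'])
    best=None
    for k in(0,180):
        a=np.radians(yaw+k);T=R.from_matrix(np.array([[np.cos(a),np.sin(a),0],[np.sin(a),-np.cos(a),0],[0,0,-1]]))
        r=(M.inv()*T).as_rotvec()
        if best is None or np.linalg.norm(r)<np.linalg.norm(best):best=r
    t=M.inv().apply(np.array(pos)-p)/300
    x=M.as_matrix()[:,0];print('t',s['time_s'],'at',p.round(1),'yaw',np.degrees(np.arctan2(x[1],x[0])).round(2),'q6',round(s['joints'][5],2),'F',np.round(s['force'],1),'w',s['grip_width'],'gf',s['grip_force'])
    print('  inc',t.round(4),(np.degrees(best)/30).round(4))
E
python3 - <<'E'
from h import *
goto((600,-270,330),-120.6)
goto((636,-248,330),-120.6)
E
```

```text
t 1.4 at [ 228.3 -472.8  231.3] yaw 25.77 q6 1.43 F [-0.4  0.7  0.1] w 85.19338960128624 gf 0.0
  inc [ 1.4097 -0.0699 -0.3289] [ 0.000e+00 -1.000e-04 -1.121e+00]
t 1.4 at [ 228.3 -472.8  231.3] yaw 25.77 q6 1.43 F [-0.4  0.7  0.1] w 85.19338960128624 gf 0.0
  inc [ 1.5497 -0.0838 -0.3289] [ 0.000e+00 -1.000e-04 -1.121e+00]
```

>>> jog_arm --pt "0.2 0 -0.2 0 0 0.33 1" --pt "0.4 -0.02 -0.33 0 0 0.66 1" --pt "0.6 -0.04 -0.33 0 0 1 1" --pt "0.8 -0.05 -0.33 0 0 1 1" --pt "0.95 -0.06 -0.33 0 0 1 1"

```text
time_s: 2.02
ee_pos: [471.2, -336.0, 330.7]
tool_rot: [3.139, -0.117, 0.001]
force: [0.2, -1.0, 0.3]
grip_width: 85.5
grip_force: 0.0
```

>>> jog_arm --pt "0 0 0 0 0 0.33 1" --pt "0 0 0 0 0 0.66 1" --pt "0 0 0 0 0 1 1"

```text
time_s: 2.4
ee_pos: [469.7, -336.7, 330.0]
tool_rot: [-3.0, 0.932, 0.0]
force: [-0.5, -0.2, -0.1]
grip_width: 85.5
grip_force: 0.0
```

>>> jog_arm --pt "0 0 0 0 0 0.33 1" --pt "0 0 0 0 0 0.66 1" --pt "0 0 0 0 0 1 1"

```text
time_s: 2.78
ee_pos: [407.4, -383.4, 329.9]
tool_rot: [-2.741, 1.378, -0.047]
force: [0.5, 1.1, 0.4]
grip_width: 85.2
grip_force: 0.0
```

>>> jog_arm --pt "0 0 0 0 0 0.33 1" --pt "0 0 0 0 0 0.66 1" --pt "0 0 0 0 0 1 1"

```text
time_s: 3.15
ee_pos: [320.6, -420.4, 330.3]
tool_rot: [-2.467, 1.641, -0.09]
force: [-0.5, 0.2, -0.2]
grip_width: 85.5
grip_force: 0.0
```

```bash
python3 - <<'E'
from h import *
goto((600,-255,330),-120.6)
E
```

```text
t 3.15 at [ 320.6 -420.4  330.3] yaw -67.0 q6 3.14 F [-0.5  0.2 -0.2] w 85.47912498633094 gf 0.0
  inc [-0.1433 -1.0536  0.2016] [-0.2784  0.2465  1.7729]
```

The last joint hit its stop because I turned the wrong way. I'll unwind in the other direction.

>>> jog_arm --pt "0 0 0 0 0 -0.33 1" --pt "0 0 0 0 0 -0.66 1" --pt "0 0 0 0 0 -1 1"

```text
time_s: 3.52
ee_pos: [321.7, -419.9, 330.4]
tool_rot: [-2.831, 0.94, -0.156]
force: [-0.3, -0.5, 0.5]
grip_width: 85.1
grip_force: 0.0
```

>>> jog_arm --pt "0 0 0 0 0 -0.33 1" --pt "0 0 0 0 0 -0.66 1" --pt "0 0 0 0 0 -1 1"

```text
time_s: 3.9
ee_pos: [321.8, -419.8, 330.4]
tool_rot: [-3.006, 0.177, -0.212]
force: [0.2, -1.1, 0.6]
grip_width: 85.3
grip_force: 0.0
```

```bash
python3 - <<'E'
from h import *
goto((600,-255,330),59.4)
E
```

```text
t 3.9 at [ 321.8 -419.8  330.4] yaw -7.23 q6 2.09 F [ 0.2 -1.1  0.6] w 85.2716750170577 gf 0.0
  inc [ 0.8431 -0.641   0.1997] [-0.0745 -0.3697 -2.1977]
```

```bash
python3 - <<'E'
from h import *
goto((560,-255,340),20)
E
```

```text
t 3.9 at [ 321.8 -419.8  330.4] yaw -7.23 q6 2.09 F [ 0.2 -1.1  0.6] w 85.2716750170577 gf 0.0
  inc [ 0.7164 -0.631   0.1474] [-0.1858 -0.3081 -0.8885]
```

>>> jog_arm --pt "0.14 -0.13 0.03 -0.186 -0.308 -0.889 1" --pt "0.28 -0.26 0.06 -0.186 -0.308 -0.889 1" --pt "0.42 -0.38 0.09 -0.186 -0.308 -0.889 1" --pt "0.56 -0.5 0.12 -0.186 -0.308 -0.889 1" --pt "0.716 -0.631 0.147 -0.186 -0.308 -0.889 1"

```text
time_s: 4.53
ee_pos: [562.2, -255.0, 340.3]
tool_rot: [-3.095, -0.537, 0.001]
force: [1.3, -0.9, 0.3]
grip_width: 85.4
grip_force: 0.0
```

>>> jog_arm --pt "0 0 0 0 0 -0.33 1" --pt "0 0 0 0 0 -0.66 1" --pt "0 0 0 0 0 -1 1"

```text
time_s: 4.9
ee_pos: [561.0, -256.1, 339.9]
tool_rot: [-2.846, -1.328, 0.001]
force: [0.4, -0.3, -0.1]
grip_width: 85.0
grip_force: 0.0
```

>>> jog_arm --pt "0 0 0 0 0 -0.33 1" --pt "0 0 0 0 0 -0.66 1" --pt "0 0 0 0 0 -1 1"

```text
time_s: 5.28
ee_pos: [560.8, -256.3, 340.0]
tool_rot: [-2.405, -2.019, -0.0]
force: [-0.5, -0.1, 0.2]
grip_width: 85.3
grip_force: 0.0
```

>>> jog_arm --pt "0 0 0 0 0 -0.33 1" --pt "0 0 0 0 0 -0.66 1" --pt "0 0 0 0 0 -1 1"

```text
time_s: 5.65
ee_pos: [560.8, -256.4, 340.0]
tool_rot: [-1.801, -2.573, -0.001]
force: [-0.5, -0.6, -1.1]
grip_width: 85.5
grip_force: 0.0
```

>>> jog_arm --pt "0 0 0 0 0 -0.33 1" --pt "0 0 0 0 0 -0.66 1" --pt "0 0 0 0 0 -1 1"

```text
time_s: 6.02
ee_pos: [560.8, -256.4, 340.0]
tool_rot: [-1.074, -2.951, -0.001]
force: [0.1, -0.2, 0.3]
grip_width: 85.4
grip_force: 0.0
```

>>> jog_arm --pt "0 0 0 0 0 -0.33 1" --pt "0 0 0 0 0 -0.66 1" --pt "0 0 0 0 0 -1 1"

```text
time_s: 6.4
ee_pos: [560.9, -256.3, 340.0]
tool_rot: [-0.273, -3.129, -0.001]
force: [-0.9, 0.4, -0.2]
grip_width: 85.5
grip_force: 0.0
```

>>> jog_arm --pt "0 0 0 0 0 -0.33 1" --pt "0 0 0 0 0 -0.66 1" --pt "0 0 0 0 0 -1 1"

```text
time_s: 6.78
ee_pos: [560.8, -256.4, 340.0]
tool_rot: [0.546, -3.093, -0.001]
force: [-0.7, 0.2, -0.1]
grip_width: 85.9
grip_force: 0.0
```

>>> jog_arm --pt "0 0 0 0 0 -0.33 1" --pt "0 0 0 0 0 -0.66 1" --pt "0 0 0 0 0 -1 1" --pt "0 0 0 0 0 -1 1"

```text
time_s: 7.28
ee_pos: [560.8, -256.3, 340.0]
tool_rot: [1.318, -2.851, -0.002]
force: [-0.6, 0.5, 0.1]
grip_width: 85.3
grip_force: 0.0
```

```bash
python3 - <<'E'
from h import *
np.set_printoptions(precision=1,suppress=True)
goto((620,-275,310),-120.6)
im=save('wrist','w1.png')
for n in ['hub_axis','bar_mid','hook_seat','hook_tip','drip_pan']:
    for d in vision.place_of('wrist',n): print(n,np.round(d['centre']),round(d['confidence'],2),atz(ray('wrist',d['centre']),dict(hook_seat=215,hook_tip=243,drip_pan=0).get(n,228)))
E
```

```text
t 7.275 at [ 560.8 -256.3  340. ] yaw -130.38 q6 -1.41 F [-0.6  0.5  0.1] w 85.32643890181478 gf 0.0
  inc [-0.1 -0.2  0.1] [ 0.   0.  -0.3]
bar_mid [268. 259.] 0.76 [ 639.  -242.5  228. ]
hook_seat [254. 186.] 0.64 [ 604.9 -300.   215. ]
hook_tip [240. 166.] 0.86 [ 593.1 -320.9  243. ]
hook_tip [376.  68.] 0.48 [ 461.1 -309.6  243. ]
drip_pan [422. 218.] 0.94 [494.9 -69.2   0. ]
```

View pics/w1.png

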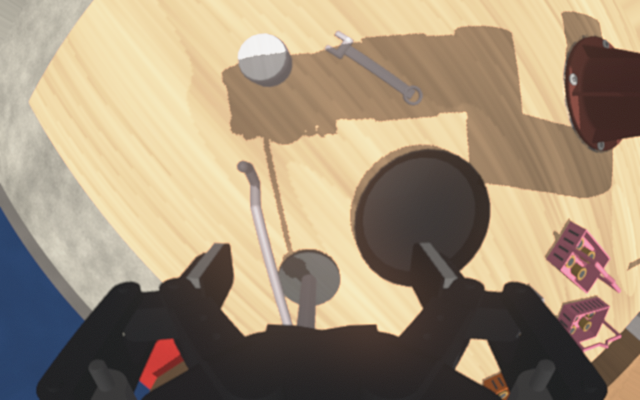

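The wrist view shows the hook tip at (243,166), the bar running to (285,325), the foot at (310,277) and the pan at (422,218). I'll combine the three views.

```bash
python3 - <<'E'
from h import *
np.set_printoptions(precision=1,suppress=True)
for n,s,t,w in(('barmid',(221,128),(392,146),(268,259)),('seat',(227,110),(410,155),(254,186)),('tip',(225,95),(417,157),(240,166)),('pan',(301,190),(339,198),(422,218))):
    print(n,*tri([ray('scene',s),ray('top',t),ray('wrist',w)]))
goto((638,-244,260),-120.5)
goto((638,-244,210),-120.5)
E
```

```text
barmid [ 644.6 -240.6  216.7] [2.1026364041352936, 1.3951736757067044, 1.3948131410660634]
seat [ 607.3 -300.2  211.2] [5.987388221153237, 7.267407940062917, 1.485031988909417]
tip [ 594.4 -319.5  243.6] [2.095912361530047, 3.0755882731414372, 1.610219133048365]
pan [495.5 -73.5   3.2] [4.672665188790791, 3.5026353016322753, 2.2436630164206584]
t 7.575 at [ 560.8 -256.4  340.1] yaw -130.41 q6 -1.41 F [-0.4 -0.3 -0.3] w 85.55742991867574 gf 0.0
  inc [-0.2 -0.2  0.3] [ 0.   0.  -0.3]
t 7.575 at [ 560.8 -256.4  340.1] yaw -130.41 q6 -1.41 F [-0.4 -0.3 -0.3] w 85.55742991867574 gf 0.0
  inc [-0.2 -0.2  0.4] [ 0.   0.  -0.3]
```

>>> jog_arm --pt "-0.1 -0.08 0 0 0 -0.33 1" --pt "-0.198 -0.169 0 0 0 -0.33 1" --pt "-0.198 -0.169 0.15 0 0 -0.33 1" --pt "-0.198 -0.169 0.3 0 0 -0.33 1" --pt "-0.198 -0.169 0.433 0 0 -0.33 1"

```text
time_s: 8.2
ee_pos: [637.7, -243.5, 208.3]
tool_rot: [1.559, -2.727, -0.002]
force: [0.5, -0.1, 0.3]
grip_width: 85.5
grip_force: 0.0
```

>>> jog_arm --pt "0 0 0 0 0 0 0" --pt "0 0 0 0 0 0 0" --pt "0 0 0 0 0 0 0" --pt "0 0 0 0 0 0 0" --pt "0 0 0 0 0 0 0"

```text
time_s: 8.82
ee_pos: [638.2, -243.9, 211.7]
tool_rot: [-1.561, 2.725, -0.001]
force: [-2.6, 1.3, 5.9]
grip_width: 7.6
grip_force: 58.6
```

```bash
python3 - <<'E'
from h import *
goto((638,-244,210),-120.5)
E
```

```text
t 8.825 at [ 638.2 -243.9  211.7] yaw -120.4 q6 -1.51 F [-2.6  1.3  5.9] w 7.617638893137488 gf 58.55160713195801
  inc [0.0005 0.0005 0.0055] [-0.0017  0.0008  0.0034]
```

>>> jog_arm --pt "-0.0019 0.0431 0 0 0 0.1667 0" --pt "-0.0075 0.0859 0 0 0 0.3333 0" --pt "-0.0169 0.128 0 0 0 0.5 0" --pt "-0.0298 0.1692 0 0 0 0.6667 0" --pt "-0.0463 0.2091 0 0 0 0.8333 0"

```text
time_s: 9.45
ee_pos: [590.3, -201.5, 211.7]
tool_rot: [0.928, -3.0, 0.004]
force: [-4.2, -5.3, 5.9]
grip_width: 7.8
grip_force: 59.7
```

```bash
python3 - <<'E'
from h import *
a=np.radians(-120.5-25);goto((713.5+148.4*np.cos(a),-116+148.4*np.sin(a),210),-145.5)
E
```

```text
t 9.45 at [ 590.3 -201.5  211.7] yaw -145.62 q6 -1.04 F [-4.2 -5.3  5.9] w 7.794362075647957 gf 59.651405811309814
  inc [-0.0051  0.0022  0.0055] [-0.0044 -0.003  -0.0039]
```

Following well; I'll repeat for 25°, then 20.5°.

>>> jog_arm --pt "-0.0019 0.0431 0 0 0 0.1667 0" --pt "-0.0075 0.0859 0 0 0 0.3333 0" --pt "-0.0169 0.128 0 0 0 0.5 0" --pt "-0.0298 0.1692 0 0 0 0.6667 0" --pt "-0.0463 0.2091 0 0 0 0.8333 0"

```text
time_s: 10.07
ee_pos: [564.2, -141.6, 211.6]
tool_rot: [0.256, -3.127, 0.003]
force: [-13.5, -6.4, 12.6]
grip_width: 8.0
grip_force: 60.1
```

>>> jog_arm --pt "-0.0019 0.0431 0 0 0 0.1667 0" --pt "-0.0075 0.0859 0 0 0 0.3333 0" --pt "-0.0169 0.128 0 0 0 0.5 0" --pt "-0.0313 0.1732 0 0 0 0.6833 0" --pt "-0.0313 0.1732 0 0 0 0.6833 0"

```text
time_s: 10.7
ee_pos: [563.8, -85.8, 211.5]
tool_rot: [-0.298, -3.121, -0.003]
force: [-18.6, 7.4, 18.6]
grip_width: 7.9
grip_force: 59.9
```

```bash
python3 - <<'E'
from h import *
np.set_printoptions(precision=1,suppress=True)
goto((713.5-148.4*.981,-116+148.4*.193,210),168.86)
a=save('scene','s2.png');b=save('top','t2.png');w=save('wrist','w2.png')
cv2.imwrite('pics/c2.png',np.hstack([cv2.resize(a[80:260,180:420],(400,300)),cv2.resize(w,(400,300))])[:,:,::-1])
for n in ['hook_seat','hook_tip','drip_pan','hub_axis']:
    for c in('scene','top','wrist'):
        for d in vision.place_of(c,n)[:2]: print(n,c,np.round(d['centre']),round(d['confidence'],2),atz(ray(c,d['centre']),dict(hook_seat=215,hook_tip=243,drip_pan=0).get(n,228)))
for c in('scene','top','wrist'):
    for d in vision.masks_of(c,'drip_pan')[:1]:
        cs=max(cv2.findContours(d['mask'].astype(np.uint8),0,1)[0],key=cv2.contourArea)
        pts=np.array([atz(ray(c,p[0].astype(float)),32)[:2] for p in cs],np.float32)
        print('pan',c,cv2.minEnclosingCircle(cv2.convexHull(pts)),d['confidence'])
E
```

```text
t 10.7 at [563.8 -85.8 211.5] yaw 169.08 q6 -0.09 F [-18.6   7.4  18.6] w 7.912174316473208 gf 59.9429726600647
  inc [-0. -0.  0.] [ 0. -0.  0.]
hook_seat scene [295. 147.] 0.63 [506.5 -84.  215. ]
hook_seat scene [395. 264.] 0.32 [474.5 320.5 215. ]
hook_seat wrist [318. 112.] 0.95 [497.4 -75.  215. ]
hook_tip scene [307. 141.] 0.69 [481.3 -67.4 243. ]
hook_tip wrist [320.  56.] 0.72 [477.9 -70.6 243. ]
drip_pan scene [303. 190.] 0.95 [495.6 -72.9   0. ]
drip_pan wrist [321. 114.] 0.81 [495.7 -72.9   0. ]
hub_axis scene [219. 170.] 0.7 [ 711.7 -113.6  228. ]
pan scene ((494.4921875, -71.08353424072266), 121.11215209960938) 0.63
pan top ((443.81158447265625, 306.3293151855469), 96.11266326904297) 0.3
pan wrist ((494.6808776855469, -74.5495376586914), 120.63361358642578) 0.86
```

View pics/c2.png

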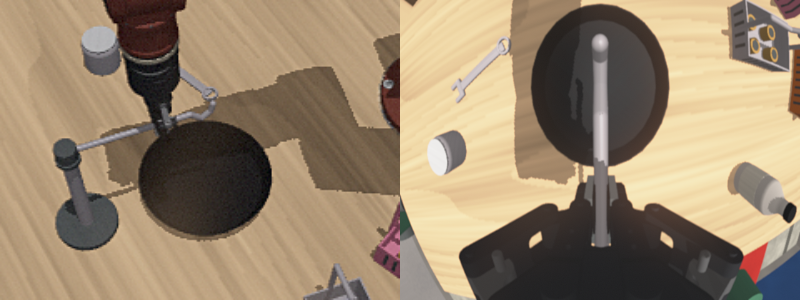

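The arm stands over the pan: seat measured at (497,-75) mm, pan centre at (495,-73). The wrist part of the picture shows the hook centred over the black pan, the basket top right and the tin and spanner to the left. I'll release and go to the basket.

>>> jog_arm --pt "0 0 0 0 0 0 1" --pt "0 0 0 0 0 0 1" --pt "0 0 0 0 0 0 1" --pt "0 0 -0.2 0 0 0 1" --pt "0 0 -0.4 0 0 0 1"

```text
time_s: 12.22
ee_pos: [566.9, -87.8, 331.4]
tool_rot: [-0.299, -3.126, -0.001]
force: [1.5, 0.4, 0.5]
grip_width: 85.2
grip_force: 0.0
```

>>> jog_arm --pt "0.08 0.16 0 0 0 -0.33 1" --pt "0.16 0.33 0 0 0 -0.66 1" --pt "0.24 0.5 0 0 0 -1 1" --pt "0.31 0.66 0 0 0 -1 1" --pt "0.31 0.66 0 0 0 -1 1"

```text
time_s: 12.85
ee_pos: [512.6, 127.2, 330.8]
tool_rot: [-0.528, 3.097, 0.002]
force: [-0.3, 0.4, 0.2]
grip_width: 85.4
grip_force: 0.0
```

```bash
python3 - <<'E'
from h import *
goto((455,342,320),-102)
E
```

```text
t 12.85 at [512.6 127.2 330.8] yaw -160.66 q6 -0.23 F [-0.3  0.4  0.2] w 85.38301724449343 gf 0.0
  inc [-0.0558  0.7392  0.0369] [ 2.1000e-03  1.8000e-03 -1.9554e+00]
```

>>> jog_arm --pt "-0.01 0.2 0 0 0 -0.33 1" --pt "-0.03 0.4 0.02 0 0 -0.66 1" --pt "-0.05 0.6 0.037 0 0 -1 1" --pt "-0.056 0.739 0.037 0 0 -1 1" --pt "-0.056 0.739 0.037 0 0 -1 1"

```text
time_s: 13.48
ee_pos: [456.4, 341.0, 319.1]
tool_rot: [1.309, -2.855, -0.002]
force: [0.4, 0.3, -0.2]
grip_width: 85.2
grip_force: 0.0
```

>>> jog_arm --pt "0 0 0 0 0 -0.33 1" --pt "0 0 0 0 0 -0.66 1" --pt "0 0 0 0 0 -0.955 1" --pt "0 0 0 0 0 -0.955 1"

```text
time_s: 13.98
ee_pos: [457.6, 338.0, 319.6]
tool_rot: [-1.968, 2.449, 0.001]
force: [0.0, 0.2, -0.4]
grip_width: 85.3
grip_force: 0.0
```

```bash
python3 - <<'E'
from h import *
np.set_printoptions(precision=1,suppress=True)
goto((455,342,320),-102)
w=save('wrist','w3.png')
S=dict(bail_eye=((396,267),(239,204),135),bail_left=((402,281),(227,200),125),bail_right=((387,249),(250,206),125),basket=((389,282),(245,208),0))
for n,(s,t,z) in S.items():
    for d in vision.place_of('wrist',n)[:4]:
        c=d['centre'];print(n,np.round(c),round(d['confidence'],2),atz(ray('wrist',c),z),*tri([ray('scene',s),ray('top',t),ray('wrist',c)]))
E
```

```text
t 13.975 at [457.6 338.  319.6] yaw -102.41 q6 -0.85 F [ 0.   0.2 -0.4] w 85.25552248440223 gf 0.0
  inc [-0.  0. -0.] [ 0.  0. -0.]
bail_eye [324. 141.] 0.82 [446.2 298.8 135. ] [443.9 300.7 116.9] [2.8682631400082834, 1.4501956561102785, 2.4686907140330843]
bail_eye [484.  79.] 0.77 [249.6 262.1 135. ] [422.1 291.3 280.2] [86.1802541265852, 20.827371266571994, 77.91381005109919]
bail_eye [276. 314.] 0.68 [553.3 498.4 135. ] [469.6 326.3 296.7] [38.93939587418705, 77.24484369692196, 54.61001987764723]
bail_eye [159. 138.] 0.67 [631.5 247.7 135. ] [482.1 291.1 283.6] [52.994689624754606, 65.79086192977238, 63.27282416967271]
bail_left [329. 183.] 0.77 [450.8 347.4 125. ] [453.8 343.3 129.5] [1.449253540939881, 3.033331430664294, 4.3159452513343455]
bail_left [434. 233.] 0.76 [337.4 435.6 125. ] [435.5 350.1 237.7] [55.963104347308, 31.446932209816467, 63.42067499432493]
bail_left [493. 118.] 0.76 [240.3 309.1 125. ] [430.8 321.9 290.3] [90.88219473382016, 14.387891489897568, 85.15782009531274]
bail_left [248. 307.] 0.58 [591.7 488.3 125. ] [484.  353.7 276.1] [28.602665827957907, 65.
[... 331 characters left out ...]
 125. ] [438.4 287.1 343.6] [76.32763713281456, 69.22805054245926, 68.21047328240074]
bail_right [461.  42.] 0.71 [264.4 215.1 125. ] [416. 256. 265.] [73.32145507125283, 18.669605841541575, 69.26824985863213]
basket [440.  86.] 0.83 [251.4 259.1   0. ] [413.5 288.  163. ] [87.82971301357408, 20.725817045608594, 90.08745663583703]
basket [325. 134.] 0.69 [444.1 299.7   0. ] [443.9 298.2   2.7] [2.29789066211309, 3.2811803563032806, 1.364884110660457]
basket [433. 218.] 0.68 [297.2 468.    0. ] [430.  324.2 200.6] [74.84872280065544, 61.079868383382276, 81.87094594485576]
basket [293. 269.] 0.59 [543.3 505.4   0. ] [472.1 331.5 207.5] [37.484396966172824, 86.75780857047552, 66.34182659095731]
```

View pics/w3.png

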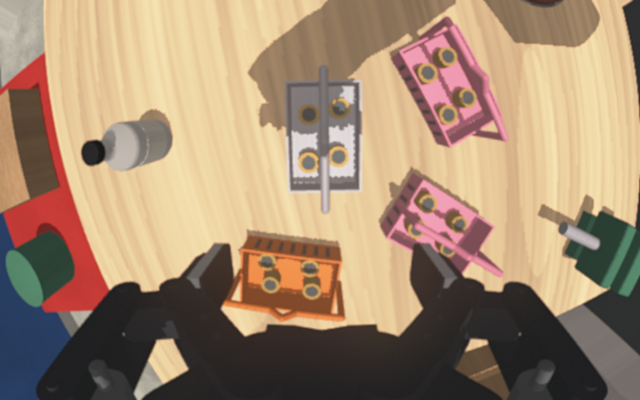

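The wrist view shows the grey basket at (325,135), with its bail vertical in the image from (323,68) to (325,210). The tool is therefore aligned to within about 1°. The measured bail_left height is 129 mm against 125 in the text. I'll descend on bail_left at (454,345).

>>> jog_arm --pt "-0.02 0.017 0.18 0 0 0 1" --pt "-0.02 0.017 0.36 0 0 0 1" --pt "-0.02 0.017 0.54 0 0 0 1" --pt "-0.02 0.017 0.65 0 0 0 1" --pt "-0.02 0.017 0.712 0 0 0 1"

```text
time_s: 14.85
ee_pos: [452.0, 345.7, 104.0]
tool_rot: [1.968, -2.445, -0.002]
force: [-0.6, 0.1, -0.7]
grip_width: 85.4
grip_force: 0.0
```

>>> jog_arm --pt "0 0 0 0 0 0 0" --pt "0 0 0 0 0 0 0" --pt "0 0 0 0 0 0 0" --pt "0 0 0 0 0 0 0" --pt "0 0 0 0 0 0 0"

```text
time_s: 15.48
ee_pos: [453.7, 346.5, 106.8]
tool_rot: [-1.97, 2.445, 0.0]
force: [3.2, -1.0, 3.4]
grip_width: 7.9
grip_force: 58.5
```

```bash
python3 - <<'E'
from h import *
np.set_printoptions(precision=1,suppress=True)
goto((454,345,106),-102.4)
w=save('wrist','w4.png')
for n,z in(('bail_eye',135),('bail_right',125),('bail_left',125),('basket',0)):
    for d in vision.place_of('wrist',n)[:2]: print(n,np.round(d['centre']),round(d['confidence'],2),atz(ray('wrist',d['centre']),z))
E
```

```text
t 15.475 at [453.7 346.5 106.8] yaw -102.26 q6 -0.83 F [ 3.2 -1.   3.4] w 7.896225696010354 gf 58.483795523643494
  inc [ 0. -0.  0.] [-0.  0.  0.]
bail_eye [322. 165.] 0.95 [444.2 299.5 135. ]
bail_eye [634.  41.] 0.86 [250.5 258.5 135. ]
bail_right [580. 364.] 0.98 [267.5 500.  125. ]
bail_right [318.  46.] 0.82 [435.4 252.8 125. ]
bail_left [322. 265.] 0.85 [454.  345.8 125. ]
basket [493. 278.] 0.82 [298.5 469.9  -0. ]
basket [514.  60.] 0.75 [255.4 257.3   0. ]
```

View pics/w4.png

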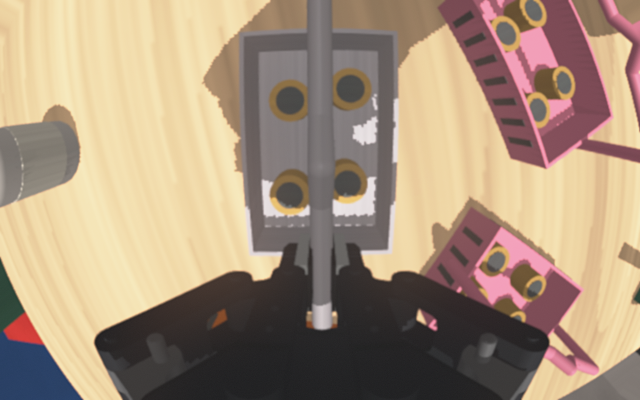

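The grey basket's bail is between the fingers at (322,265) and its kink, at (322,165), is free. I'll lift slowly and check.

>>> jog_arm --pt "0 0 -0.01 0 0 0 0" --pt "0 0 -0.03 0 0 0 0" --pt "0 0 -0.06 0 0 0 0" --pt "0 0 -0.1 0 0 0 0" --pt "0 0 -0.1 0 0 0 0"

```text
time_s: 16.35
ee_pos: [453.7, 346.8, 137.4]
tool_rot: [-1.97, 2.444, 0.001]
force: [0.3, -0.2, -2.4]
grip_width: 7.9
grip_force: 58.4
```

```bash
python3 - <<'E'
from h import *
np.set_printoptions(precision=1,suppress=True)
goto((454,345,136),-102.4);print(get_state()['ft_torque'])
for n,z in(('bail_eye',165),('bail_right',155),('bail_left',155)):
    if n=='bail_eye': save('wrist','w5.png')
    for d in vision.place_of('wrist',n)[:2]: print(n,np.round(d['centre']),round(d['confidence'],2),atz(ray('wrist',d['centre']),z))
E
```

```text
t 16.35 at [453.7 346.8 137.4] yaw -102.25 q6 -0.83 F [ 0.3 -0.2 -2.4] w 7.939232400907633 gf 58.40112626552582
  inc [ 0. -0.  0.] [-0.  0.  0.]
[ 0.1 -0.   0. ]
bail_eye [545. 342.] 0.91 [329.5 432.5 165. ]
bail_eye [323. 164.] 0.84 [443.  299.3 165. ]
bail_right [564. 344.] 0.95 [298.  458.6 155. ]
bail_right [318.  46.] 0.93 [434.8 252.8 155. ]
bail_left [608. 114.] 0.89 [278.7 300.5 155. ]
bail_left [323. 267.] 0.69 [452.6 345.8 155. ]
```

The basket is lifted with no tilt: the bail pixels are unchanged and it carries 2.4 N. I'll raise it and carry it to the point outside the hook tip.

>>> jog_arm --pt "0 0 -0.05 0 0 0 0" --pt "0 0 -0.13 0 0 0 0" --pt "0 0 -0.22 0 0 0 0" --pt "0 0 -0.28 0 0 0 0" --pt "0 0 -0.315 0 0 0 0"

```text
time_s: 17.18
ee_pos: [453.4, 346.5, 232.2]
tool_rot: [-1.971, 2.444, 0.001]
force: [-0.2, -0.4, -2.0]
grip_width: 7.9
grip_force: 58.5
```

>>> jog_arm --pt "0.05 -0.008 0 0 0 0 0" --pt "0.15 -0.025 0 0 0 0 0" --pt "0.28 -0.047 0 0 0 0 0" --pt "0.41 -0.069 0 0 0 -0.02 0" --pt "0.54 -0.091 0 0 0 -0.05 0"

```text
time_s: 17.8
ee_pos: [444.2, 180.0, 229.6]
tool_rot: [2.003, -2.418, -0.002]
force: [1.4, -0.3, -2.5]
grip_width: 7.6
grip_force: 58.5
```

>>> jog_arm --pt "0.13 -0.02 0 0 0 0 0" --pt "0.26 -0.042 0 0 0 0 0" --pt "0.39 -0.065 0 0 0 0 0" --pt "0.5 -0.085 0 0 0 0 0" --pt "0.55 -0.095 0 0 0 0 0"

```text
time_s: 18.42
ee_pos: [441.4, 12.9, 229.6]
tool_rot: [2.0, -2.421, -0.003]
force: [0.1, 0.6, -1.7]
grip_width: 8.1
grip_force: 58.5
```

```bash
python3 - <<'E'
from h import *
goto((437,-15,232),-100.65)
E
```

```text
t 18.425 at [441.4  12.9 229.6] yaw -100.88 q6 -1.52 F [ 0.1  0.6 -1.7] w 8.0710058463882 gf 58.49620163440704
  inc [ 0.0942 -0.0031 -0.0079] [ 0.0037  0.0006 -0.0077]
```

>>> jog_arm --pt "0.03 0 -0.005 0 0 0 0" --pt "0.06 0 -0.008 0 0 0 0" --pt "0.094 0 -0.008 0 0 0 0" --pt "0.094 0 -0.008 0 0 0 0"

```text
time_s: 18.92
ee_pos: [437.2, -13.2, 232.6]
tool_rot: [-2.003, 2.42, 0.001]
force: [0.2, -0.4, -2.5]
grip_width: 7.9
grip_force: 58.5
```

```bash
python3 - <<'E'
from h import *
np.set_printoptions(precision=1,suppress=True)
goto((437,-15,232),-100.65)
w=save('wrist','w6.png');a=save('scene','s6.png')
cv2.imwrite('pics/c6.png',np.hstack([cv2.resize(a[80:260,180:420],(400,300)),cv2.resize(w,(400,300))])[:,:,::-1])
for n,z in(('bail_eye',260),('hook_seat',215),('hook_tip',243),('hub_axis',228)):
    for c in('wrist','scene'):
        for d in vision.place_of(c,n)[:2]: print(n,c,np.round(d['centre']),round(d['confidence'],2),atz(ray(c,d['centre']),z))
E
```

```text
t 18.925 at [437.2 -13.2 232.6] yaw -100.78 q6 -1.58 F [ 0.2 -0.4 -2.5] w 7.929569728591663 gf 58.50352585315704
  inc [ 0. -0.  0.] [ 0.  0. -0.]
bail_eye wrist [322. 164.] 0.65 [428.6 -60.1 260. ]
bail_eye scene [487. 292.] 0.93 [360.4 484.1 260. ]
bail_eye scene [326. 131.] 0.84 [426.7 -59.4 260. ]
hook_seat wrist [194. 154.] 0.9 [498.5 -73.1 215. ]
hook_seat scene [296. 152.] 0.84 [512.5 -70.4 215. ]
hook_tip wrist [207. 158.] 0.67 [479.8 -70.7 243. ]
hook_tip wrist [323. 164.] 0.16 [428.8 -57.2 243. ]
hook_tip scene [308. 140.] 0.81 [474.5 -70.1 243. ]
hub_axis scene [219. 172.] 0.59 [ 713.2 -108.1  228. ]
```

View pics/c6.png

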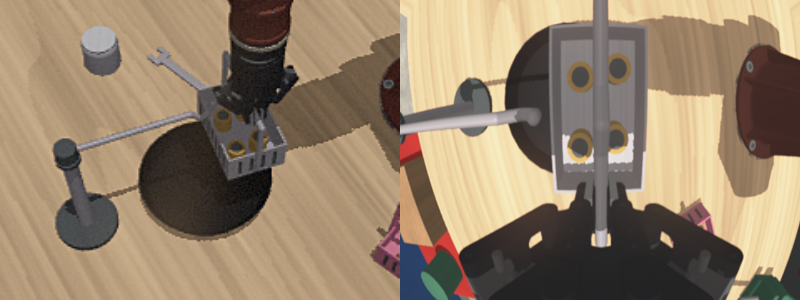

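The scene shows the basket outside the hook tip. In the wrist view the hook bar points squarely at the kink: tip at (540,117) and kink at (600,115) in the composite. The eye (428,-60) lies on the arm's line, with about 18 mm clearance over the tip. I'll move 71 mm inward along the arm.

>>> jog_arm --pt "0 -0.04 0 0 0 0 0" --pt "0 -0.1 0 0 0 0 0" --pt "0.001 -0.16 0 0 0 0 0" --pt "0.002 -0.21 0 0 0 0 0" --pt "0.002 -0.237 0 0 0 0 0"

```text
time_s: 20.05
ee_pos: [508.0, -27.1, 232.4]
tool_rot: [-2.003, 2.42, 0.002]
force: [-0.7, 0.6, -2.4]
grip_width: 7.6
grip_force: 58.5
```

>>> jog_arm --pt "0 0 0 0 0 0 0" --pt "0 0 0.02 0 0 0 0" --pt "0 0 0.05 0 0 0 0" --pt "0 0 0.05 0 0 0 0"

```text
time_s: 20.55
ee_pos: [506.1, -26.6, 216.7]
tool_rot: [2.003, -2.419, -0.003]
force: [-0.3, 0.7, -1.4]
grip_width: 7.8
grip_force: 58.5
```

```bash
python3 - <<'E'
from h import *
np.set_printoptions(precision=1,suppress=True)
goto((507,-27,187),-100.65)
w=save('wrist','w7.png')
cv2.imwrite('pics/c7.png',cv2.resize(w[60:300,140:480],(680,480),interpolation=cv2.INTER_CUBIC)[:,:,::-1])
for n,z in(('bail_eye',246),('hook_seat',215),('hook_tip',243)):
    for d in vision.place_of('wrist',n)[:2]: print(n,np.round(d['centre']),round(d['confidence'],2),atz(ray('wrist',d['centre']),z))
E
```

```text
t 20.55 at [506.1 -26.6 216.7] yaw -100.75 q6 -1.58 F [-0.3  0.7 -1.4] w 7.783949394496698 gf 58.496816754341125
  inc [ 0.  -0.   0.1] [ 0.  0. -0.]
bail_eye [548. 370.] 0.58 [368.9  90.4 246. ]
bail_eye [174. 161.] 0.48 [556.8 -87.7 246. ]
hook_seat [324. 156.] 0.8 [497.6 -73.2 215. ]
hook_tip [375. 164.] 0.97 [478.  -70.3 243. ]
```

View pics/c7.png

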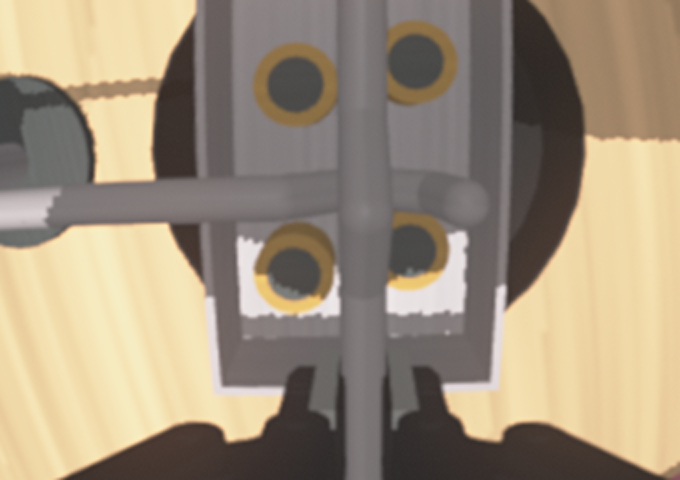

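The kink, at (365,212) in the crop, sits above the hook seat between the slope and the tip (465,203). I'll lower slowly.

>>> jog_arm --pt "0 0 0.02 0 0 0 0" --pt "0 0 0.045 0 0 0 0" --pt "0 0 0.065 0 0 0 0" --pt "0 0 0.08 0 0 0 0" --pt "0 0 0.085 0 0 0 0"

```text
time_s: 21.38
ee_pos: [506.8, -26.9, 192.0]
tool_rot: [2.003, -2.42, -0.001]
force: [-2.8, -0.4, 2.7]
grip_width: 7.4
grip_force: 59.0
```

>>> jog_arm --pt "0 0 0.003 0 0 0 0" --pt "0 0 0.006 0 0 0 0" --pt "0 0 0.008 0 0 0 0" --pt "0 0 0.008 0 0 0 0"

```text
time_s: 21.88
ee_pos: [507.1, -27.1, 190.4]
tool_rot: [-2.003, 2.42, -0.0]
force: [-4.2, -0.5, 8.2]
grip_width: 7.6
grip_force: 59.7
```

```bash
python3 - <<'E'
from h import *
goto((507,-27,187),-100.65);print(get_state()['ft_torque'])
E
```

```text
t 21.875 at [507.1 -27.1 190.4] yaw -100.77 q6 -1.58 F [-4.2 -0.5  8.2] w 7.6237356103734255 gf 59.681469798088074
  inc [-0.0003  0.0003  0.0113] [-0.0003 -0.0001 -0.0041]
[-0.48251071  0.78665925 -0.18475546]
```

Contact came 4 mm high, with the force pointing outward, so the bail is on the hook's inner slope. I'll shift 3.5 mm outward and then go down.

>>> jog_arm --pt "0 0.006 0 0 0 0 0" --pt "0 0.012 0 0 0 0 0" --pt "0 0.012 0.005 0 0 0 0" --pt "0 0.012 0.008 0 0 0 0" --pt "0 0.012 0.008 0 0 0 0"

```text
time_s: 22.5
ee_pos: [504.7, -26.8, 188.4]
tool_rot: [-2.002, 2.419, -0.003]
force: [0.1, -2.0, 10.5]
grip_width: 7.9
grip_force: 59.9
```

Seated: no horizontal force, pure vertical load. I'll ease off and open gently.

>>> jog_arm --pt "0 0 -0.004 0 0 0 0" --pt "0 0 -0.007 0 0 0 0" --pt "0 0 -0.007 0 0 0 0.15" --pt "0 0 -0.007 0 0 0 0.3" --pt "0 0 -0.007 0 0 0 0.45"

```text
time_s: 23.12
ee_pos: [503.1, -26.0, 189.1]
tool_rot: [2.003, -2.42, -0.003]
force: [0.1, 1.2, 0.7]
grip_width: 38.6
grip_force: 0.0
```

>>> jog_arm --pt "0 0 0 0 0 0 0.6" --pt "0 0 0 0 0 0 0.6" --pt "0 0 0 0 0 0 0.6" --pt "0 0 0 0 0 0 0.6"

```text
time_s: 23.62
ee_pos: [503.4, -26.1, 189.4]
tool_rot: [-2.003, 2.42, 0.001]
force: [-0.1, 0.2, 0.4]
grip_width: 50.8
grip_force: 0.0
```

```bash
python3 - <<'E'
from h import *
goto((507,-27,187),-100.65)
w=save('wrist','w8.png');a=save('scene','s8.png')
cv2.imwrite('pics/c8.png',np.hstack([cv2.resize(a[80:260,180:420],(400,300)),cv2.resize(w,(400,300))])[:,:,::-1])
E
```

```text
t 23.625 at [503.4 -26.1 189.4] yaw -100.76 q6 -1.58 F [-0.1  0.2  0.4] w 50.832877510401936 gf 0.0
  inc [ 0.0006 -0.0122  0.0081] [ 0.0012  0.0013 -0.0035]
```

View pics/c8.png

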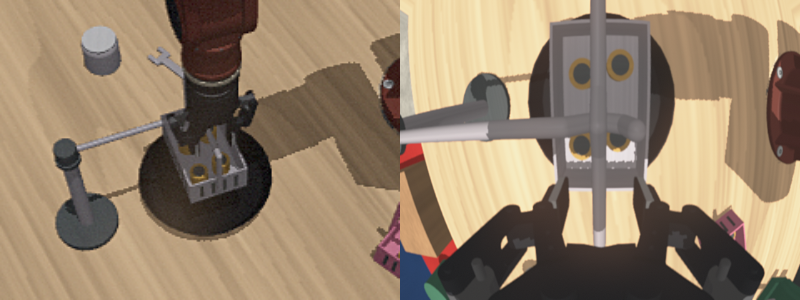

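The basket hangs on the hook over the pan, clear of the open fingers. I'll rise straight up, wait, and verify numerically, since I've used all my pictures.

>>> jog_arm --pt "0 0 -0.05 0 0 0 0.6" --pt "0 0 -0.15 0 0 0 0.6" --pt "0 0 -0.3 0 0 0 0.6" --pt "0 0 -0.45 0 0 0 0.6" --pt "0 0 -0.5 0 0 0 0.6"

```text
time_s: 24.35
ee_pos: [504.4, -26.4, 343.3]
tool_rot: [-2.001, 2.417, -0.005]
force: [0.1, 0.4, -1.5]
grip_width: 51.1
grip_force: 0.0
```

>>> jog_arm --pt "-0.15 0 0 0 0 0 1" --pt "-0.35 0 0 0 0 0 1" --pt "-0.55 0 0 0 0 0 1" --pt "-0.7 0 0 0 0 0 1" --pt "-0.7 0 0 0 0 0 1"

```text
time_s: 24.98
ee_pos: [542.7, 182.9, 340.1]
tool_rot: [-2.008, 2.416, 0.002]
force: [0.6, -0.5, -0.6]
grip_width: 85.3
grip_force: 0.0
```

>>> jog_arm --pt "0 0 0 0 0 0 1" --pt "0 0 0 0 0 0 1" --pt "0 0 0 0 0 0 1" --pt "0 0 0 0 0 0 1" --pt "0 0 0 0 0 0 1"

```text
time_s: 25.6
ee_pos: [542.7, 179.8, 339.6]
tool_rot: [-2.003, 2.42, 0.001]
force: [-0.6, 0.6, 0.1]
grip_width: 85.6
grip_force: 0.0
```

```bash
cat > chk.py <<'E'
from h import *
np.set_printoptions(precision=1,suppress=True)
goto((507,-27,340),-100.65)
f=[vision.read_camera('scene').astype(int) for _ in range(12)]
print('motion',[int((abs(x-f[0]).max(2)[90:250,180:420]>40).sum()) for x in f])
for n,z in(('bail_eye',215),('bail_left',205),('bail_right',205),('basket',80),('hook_seat',215),('hook_tip',243),('spray_bottle',0),('grease_tin',0),('spanner',0)):
    for c in('scene','top','wrist'):
        if c!='scene': vision.read_camera(c)
        for d in vision.place_of(c,n)[:3]:
            p=atz(ray(c,d['centre']),z)
            if z==0 or np.hypot(*(p[:2]-[495,-73]))<90: print(n,c,np.round(d['centre']),round(d['confidence'],2),p)
print(get_state()['time_s'])
E
python3 chk.py
```

```text
t 25.6 at [542.7 179.8 339.6] yaw -100.78 q6 -1.19 F [-0.6  0.6  0.1] w 85.55454108559067 gf 0.0
  inc [ 0.7 -0.  -0. ] [ 0.  0. -0.]
motion [0, 29, 49, 65, 79, 79, 80, 72, 77, 76, 78, 80]
bail_eye scene [297. 149.] 0.7 [504.6 -76.8 215. ]
bail_eye top [347. 188.] 0.72 [489.9 -84.3 215. ]
bail_left scene [306. 163.] 0.77 [503.7 -33.1 205. ]
bail_left top [330. 184.] 0.93 [506.2 -24.8 205. ]
bail_right scene [296. 135.] 0.82 [ 481.4 -125.9  205. ]
bail_right top [358. 191.] 0.89 [ 482.  -121.6  205. ]
basket scene [300. 176.] 0.88 [499.7 -77.6  80. ]
basket top [344. 194.] 0.87 [493.2 -85.8  80. ]
hook_seat scene [299. 151.] 0.77 [504.4 -70.3 215. ]
hook_seat top [345. 188.] 0.54 [490.1 -77.1 215. ]
hook_seat top [345. 185.] 0.5 [502.6 -75.7 215. ]
hook_tip scene [307. 138.] 0.89 [474.6 -76.6 243. ]
hook_tip top [344. 188.] 0.62 [483.4 -69.3 243. ]
spray_bottle scene [292. 316.] 0.81 [715.3 243.3   0. ]
spray_bottle top [359. 124.] 0.59 [ 800.4 -154.9    0. ]
spray_bottle wrist [227. 211.] 0.65 [715.5 235.2   0. ]
grease_tin scene [246. 119.] 0.83 [ 515.9 -407.3    0. ]
grease_tin scene [274. 156.] 0.65 [ 509.1 -227.6    0. ]
grease_tin top [427. 192.] 0.54 [ 525.4 -424.7    0. ]
spanner scene [288. 127.] 0.81 [ 413.3 -307.2    0. ]
spanner top [399. 224.] 0.67 [ 394.3 -312.4    0. ]
spanner wrist [186.  12.] 0.48 [ 716.  -115.7    0. ]
28.45
```

It's hanging in the right place and the other things are unmoved. A slight sway may remain, so I'll let it settle.

>>> jog_arm --pt "0 0 0 0 0 0 1" --pt "0 0 0 0 0 0 1" --pt "0 0 0 0 0 0 1" --pt "0 0 0 0 0 0 1" --pt "0 0 0 0 0 0 1"

```text
time_s: 29.08
ee_pos: [542.7, 180.1, 339.6]
tool_rot: [-2.003, 2.42, 0.001]
force: [-0.3, -0.1, 0.2]
grip_width: 85.6
grip_force: 0.0
```

>>> jog_arm --pt "0 0 0 0 0 0 1" --pt "0 0 0 0 0 0 1" --pt "0 0 0 0 0 0 1" --pt "0 0 0 0 0 0 1" --pt "0 0 0 0 0 0 1"

```text
time_s: 29.7
ee_pos: [542.7, 180.1, 339.6]
tool_rot: [-2.003, 2.42, 0.001]
force: [0.1, -0.7, 0.3]
grip_width: 85.4
grip_force: 0.0
```

>>> jog_arm --pt "0 0 0 0 0 0 1" --pt "0 0 0 0 0 0 1" --pt "0 0 0 0 0 0 1" --pt "0 0 0 0 0 0 1" --pt "0 0 0 0 0 0 1"

```text
time_s: 30.32
ee_pos: [542.7, 180.1, 339.6]
tool_rot: [-2.003, 2.42, 0.001]
force: [0.1, -0.3, -0.7]
grip_width: 85.7
grip_force: 0.0
```

>>> jog_arm --pt "0 0 0 0 0 0 1" --pt "0 0 0 0 0 0 1" --pt "0 0 0 0 0 0 1" --pt "0 0 0 0 0 0 1" --pt "0 0 0 0 0 0 1"

```text
time_s: 30.95
ee_pos: [542.7, 180.1, 339.5]
tool_rot: [-2.003, 2.42, 0.001]
force: [0.3, -0.1, -0.1]
grip_width: 85.6
grip_force: 0.0
```

```bash
python3 - <<'E'
from h import *
f=[vision.read_camera('scene').astype(int) for _ in range(24)]
print('motion',[int((abs(x-f[0]).max(2)[90:250,180:420]>40).sum()) for x in f],get_state()['time_s'])
d=abs(f[-1]-f[0]).max(2)>40; y,x=np.where(d[90:250,180:420]); print(len(x) and (x.min()+180,x.max()+180,y.min()+90,y.max()+90))
E
```

```text
motion [0, 0, 0, 0, 0, 0, 0, 0, 0, 0, 0, 1, 0, 0, 0, 0, 0, 0, 0, 0, 0, 0, 0, 0] 32.15
0
```

Perfectly still for over a second; I'll hand it in.

```bash
python3 -c "
from plant import order
print(order.finish_job())"
```

```text
the job is handed in; nothing more can be done
None
```

I handed the job in at about 32 s: the grey basket hangs still and free by its kink on the hook over the middle of the drip pan, the bottle, spanner and tin are where they were, and the hand-in call gave no verdict.

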